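Pack the tube racks tight on a laboratory shaker

TASK

Get the bench shaker ready for a run: first turn its speed dial until the pointer stands at the raised index marker. Then take the thinner of the two grey packing blocks by its tab and lower it upright onto the shaker's platform, into the one gap in the row that is already wide enough for it (between an end fence and a rack; do not shove the racks aside to make room), and press it sideways against the racks until the whole row is closed up flush - block, rack, rack and far end fence all in contact. Finish while still gripping the block and keeping the row pressed together, so that I can tighten the clamps; leave everything else on the bench where it is.

Things in the scene. Friction and masses are not known exactly. Their poses are not given: they have to be found in the camera images.
- shaker: White bench shaker, fixed. Origin on the table under the platform's centre; x points away from the control deck (the deck is at -x), y along the row of racks, z up. Housing: x -175 to +110, y -125 to +125 mm, 66 mm high; the dial is on its deck.
- platform (a point): Middle of the shaker's stationary aluminium platform, on its floor, 84 mm above the table, axes as the shaker. The racks stand here in a row along y, between two end fences whose inner faces are at y = -95 and +95 mm. Two 14 mm high rails run along y, inner faces at x = -66 and +66 mm
- fence_left: Upright end fence at the left (+y) end of the platform, fixed to it: rubber-faced steel plate 128 mm long in x, 50 mm high, 8 mm thick, with two thumbscrews behind it. Origin at the foot of its inner face (shaker y = +95 mm, height 84 mm).
- fence_right: The same at the right (-y) end; origin at the foot of its inner face (shaker y = -95 mm, height 84 mm).
- rack_narrow: White two-row tube rack, loose, on the platform: 120 mm (x) x 50 mm (y) x 60 mm high; its tubes are fixed in it, caps reach 90 mm above its underside; about 0.26 kg. Origin: centre of its underside. It stands towards the left or the right fence (varies); the gap from its outer face to that fence, 27 to 33 mm, is the only one that takes the thin block.
- rack_wide: White four-row tube rack, loose, on the platform: 120 x 90 x 60 mm high, caps reach 90 mm; about 0.4 kg. Origin: centre of its underside. It stands towards the other fence, 7 to 13 mm from it and 4 to 16 mm from the narrow rack. Racks are square to the shaker within 0.02 rad; the pair slides when pushed with about 5 to 10 N.
- block_thin: Thinner packing block, grey plastic, loose, upright on the table left or right of the shaker: body 100 (x) x 22 (y) x 60 mm high, on it a central lifting tab 50 (x) x 16 mm (y) from 60 to 128 mm height; 0.2 kg. Origin: centre of its underside; same both ways round. Gripped across the 16 mm with the TCP 112 mm above the underside, the fingertips clear the tube caps.
- block_thick: The thicker packing block, same shape but 42 mm thick: fits no gap. To be left alone. origin at the centre of its underside.
- dial (a joint): Angle of the speed dial in rad, 0 at its lowest stop, growing clockwise seen from above, up to 5.2. It reads 3.142 when the pointer stands at the index marker. Turns with light friction (0.04 N m) and stays where it is left.
- dial_grip (a point): On the dial's axis, 26 mm above its foot (93 mm above the table), at shaker (-134, +55) mm. Black dial: a 6 mm thick skirt of 44 mm diameter, on it a bar grip 43 mm long, 12 mm wide, 24 mm high (top 97 mm above the table). The frame turns with the dial: x along the bar towards the pointer end (white line), z up.
- index_mark (a point): The raised index marker on the control deck: a white arrowhead tab 16 x 9 mm, 4 mm high, much larger than the scale's ticks, pointing at the dial. This point is its tip, 30 mm from the dial's axis.
- jar: Closed specimen jar, 58 mm diameter, 75 mm high, bystander. origin at the centre of its underside.
- timer: Flat white digital timer, 65 x 70 x 18 mm, bystander. origin at the centre of its underside.
- tape: Roll of paper tape lying flat, 90 mm diameter, 19 mm high, bystander. origin at the centre of its underside.
- wire_rack: White wire rack with tubes standing on the table, 124 x 84 x 64 mm, caps reach 90 mm, bystander. origin at the centre of its underside.
Not all that is in view belongs to the job. Leave any green or pink look-alike of the block_thin alone.

How it is judged:
By the outcome, as a careful person would: the job done as asked, in the order asked, and still so for the second after the job is handed in, while the arm keeps its last pose, push and grip.
It also fails if it takes over 70 s, if anything falls off the work surface, if the arm or the gripper's body presses on something with over 40 N, if the wrist force passes 120 N, or if a joint passes its speed limit or range.

ROBOT

A 6-joint arm with a two-finger parallel gripper is mounted at the origin on the work surface. World frame = base frame: x ahead of the robot, y to its left, z up, the work surface at z = 0. Lengths are in m, angles in rad, forces in N, time in s.
With the tool pointing down it reaches from about 0.375 to 0.925 m from the base axis. Payload 5.7 kg.
Tool frame: the origin (TCP) lies between the finger pads, 19 mm behind the fingertips; this is the grasp point; z points along the fingers, y is the line along which they close (so a half turn about z gives the same grasp; the last joint's range is limited). The gripper opens to 88 mm and grips with 3 to 60 N. Pads are 20 mm wide; open, the fingers measure 115 mm over their backs; the gripper's body (75 mm by 178 mm) begins 61 mm behind the grasp point.
Start: joints at [1.15, 0.359, 1.51, -0, 1.272, -0.115], TCP at [0.181, 0.572, 0.241] pointing down, gripper open.
Joint ranges: [-2.97, 2.97], [-1.01, 2.36], [0.21, 2.38], [-0.96, 4.11], [0.2, 2.71], [-2.98, 2.98]. Speed limits (rad/s): [2.39, 2.39, 3.14, 3.14, 3.14, 3.14].

INTERFACE

Orientations are given as a unit quaternion [x, y, z, w].
In Python, from cell import bot gives the robot as it stands. Calls block until the motion is done:
- bot.movep(position, orientation): joint-space move of the TCP to a pose.
- bot.movel(position, speed=0.15, orientation=None, force_limit=None): straight line of the TCP; orientation=None keeps the orientation; speed is the mean speed in m/s. With force_limit (N) it stops when the force on the tool has changed by that much, and returns True; else False.
- bot.set_joints(angles): joint-space move.
- bot.gripper_to(opening, effort=None): opening from 0.0 (shut) to 1.0 (fully open); effort is the grip in N (None keeps the last); returns when the fingers have stopped.
- bot.hold(seconds).
- bot.inverse_kinematics(position, orientation): joint angles nearest the present ones, or None.
- bot.get_state(): the state.
- bot.get_image(name): name is "scene" or "top" or "wrist"; returns a dict with "img" (400x640x3 uint8, red, green, blue), "intrinsics" (3x3 intrinsics, pixels), "k1" (the pictures are not rectified: a ray, as slopes to the right and down, at radius r is drawn at 1 + k1 r^2 times it, then the intrinsics apply), "T" (4x4, takes a point from camera to world coordinates); the wrist camera has in their place "hand_eye" (4x4, takes a point from camera to tool coordinates, whose origin is the TCP and whose axes are the flange's). Camera axes: x right, y down, z forward; pixel columns grow to the right and rows downward; lengths in m; the calibration is good to about 2 mm. A picture is of the moment at which its call begins: read the wrist's pose just before it. There is no depth.
A pose or a line that the arm cannot do raises bot.PlanningError and nothing moves.
- bot.close_job(): hands the job in; it is judged then, once.
The state is a dict: "clock": time; "qpos": joint angles; "joint_velocities": joint speeds; "joint_efforts": joint torques, N m; "tcp_pos": TCP position; "eef_rot": TCP orientation; "force": force on the tool from outside, world axes, zero at the start; "wrist_torque": the same for the moment, N m; "finger_gap": opening from 0.0 (shut) to 1.0 (fully open); "gripper_force": force on a finger pad.
Only numpy, scipy, OpenCV 4.12 (cv2) and the standard library are available. Lean on these libraries where they do the work, as an engineer would, in place of code of your own. Each camera call takes 0.05 s, during which the arm holds its last target. There are 200 camera calls.

## Working session

There is one attempt and no reset: what is moved stays moved. The work goes in short steps, each a Python script; the robot and the scene stay as the last script left them, time stands still between calls to the robot, and variables do not carry over. Pictures are saved under pics/ and viewed, at most 10 in all, crops included, and the job is handed in when it is done.

```bash
ls; mkdir -p pics
python3 - <<'E'
from cell import bot
import cv2,numpy as np,pickle
d={}
for n in("scene","top"):
    r=bot.get_image(n);d[n]=r
    cv2.imwrite(f"pics/{n}0.png",r["img"][:,:,::-1])
    print(n,r["intrinsics"].tolist(),r["k1"],np.round(r["T"],4).tolist())
pickle.dump(d,open("d0.pkl","wb"))
s=bot.get_state();print(s["eef_rot"],s["clock"],s["force"])
E
```

```text
pics
scene [[424.5185099394872, 0.0, 320.73470558030635], [0.0, 424.5185099394872, 209.02662620804853], [0.0, 0.0, 1.0]] 0.0048935160017096226 [[-0.2802, 0.5653, -0.7758, 1.4939], [0.9599, 0.1611, -0.2293, 0.3042], [-0.0046, -0.809, -0.5878, 0.8815], [0.0, 0.0, 0.0, 1.0]]
top [[512.1009682726457, 0.0, 310.1630084120399], [0.0, 512.1009682726457, 207.83653925339192], [0.0, 0.0, 1.0]] -0.12139599323590479 [[-0.0681, -0.9759, 0.2075, 0.1043], [-0.9977, 0.067, -0.0122, -0.0151], [-0.002, -0.2078, -0.9782, 1.835], [0.0, 0.0, 0.0, 1.0]]
[ 1.52318616e-01  9.88331083e-01 -8.12098530e-04 -2.22578739e-04] 0.1 [ 0.19477198  0.03456164 -0.06574338]
```

View pics/scene0.png

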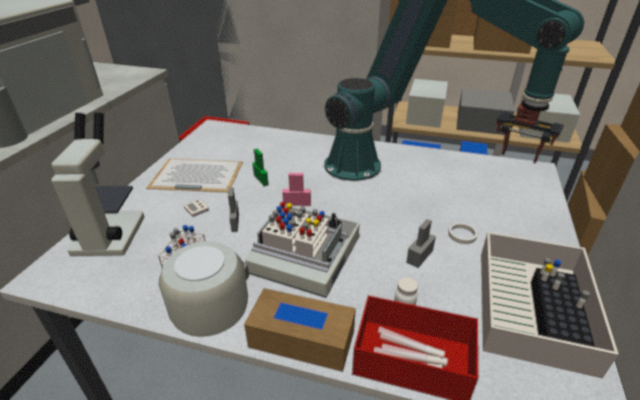

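View pics/top0.png

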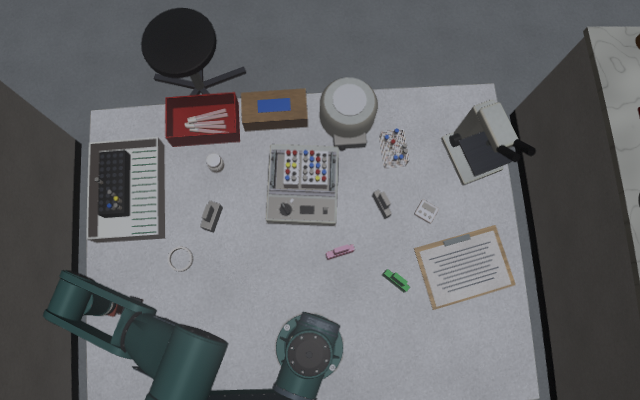

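The top view shows two grey blocks, at (211,215) and (382,204), plus pink (340,252) and green (396,280) look-alikes. In the scene view, the block at (234,210), which is the one at top (382,204), looks thinner than the one at (421,242). I'll confirm with an enlarged crop.

```bash
cat > h.py <<'E'
import numpy as np,cv2,pickle
from scipy.spatial.transform import Rotation as R
def ray(c,T,uv):
    K=np.array(c["intrinsics"]);k=c["k1"]
    p=(np.array(uv,float).reshape(-1,2)-K[:2,2])/K[0,0]
    s=p.copy()
    for _ in range(20): s=p/(1+k*(s**2).sum(1,keepdims=True))
    d=np.c_[s,np.ones(len(s))]@T[:3,:3].T
    return T[:3,3],d
def onz(c,uv,z,T=None):
    o,d=ray(c,np.array(c["T"]) if T is None else T,uv)
    return (o+d*((z-o[2])/d[:,2])[:,None])[:,:2]
def pose(s):
    T=np.eye(4);T[:3,:3]=R.from_quat(s["eef_rot"]).as_matrix();T[:3,3]=s["tcp_pos"];return T
def down(a): # tool z down, tool y (closing line) along world angle a
    y=np.array([np.cos(a),np.sin(a),0]);z=np.array([0,0,-1.]);x=np.cross(y,z)
    return R.from_matrix(np.c_[x,y,z]).as_quat()
def wrist(bot,name):
    s=bot.get_state();r=bot.get_image("wrist")
    r["T"]=pose(s)@np.array(r["hand_eye"]);pickle.dump(r,open(name+".pkl","wb"))
    cv2.imwrite(f"pics/{name}.png",r["img"][:,:,::-1]);return r
E
python3 - <<'E'
from h import *
d=pickle.load(open("d0.pkl","rb"))
t=d["top"]["img"][:,:,::-1];s=d["scene"]["img"][:,:,::-1]
f=lambda im,x,y,w,h,k:cv2.resize(im[y:y+h,x:x+w],(w*k,h*k),interpolation=cv2.INTER_CUBIC)
a=f(t,255,140,100,90,4)   #400x360
b=f(t,190,190,50,45,4);c=f(t,357,180,50,45,4) #200x180
e=f(s,205,180,50,60,4);g=f(s,395,210,50,60,4) #200x240
C=np.zeros((600,800,3),np.uint8)
C[:360,:400]=a;C[:180,400:600]=b;C[:180,600:]=c;C[180:420,400:600]=g;C[180:420,600:]=e
cv2.imwrite("pics/crop.png",C)
z=lambda uv,h:print(uv,h,np.round(onz(d["top"],uv,h),4).tolist())
z([[211,215],[382,204]],.06)
z([[268,222],[336,222],[302,222]],.066)
z([[285,210]],.095)
r=d["scene"]
E
```

```text
[[211, 215], [382, 204]] 0.06 [[0.479, 0.3157], [0.4772, -0.2932]]
[[268, 222], [336, 222], [302, 222]] 0.066 [[0.4389, 0.114], [0.4226, -0.1243], [0.4308, -0.0052]]
[[285, 210]] 0.095 [[0.4717, 0.0508]]
```

View pics/crop.png

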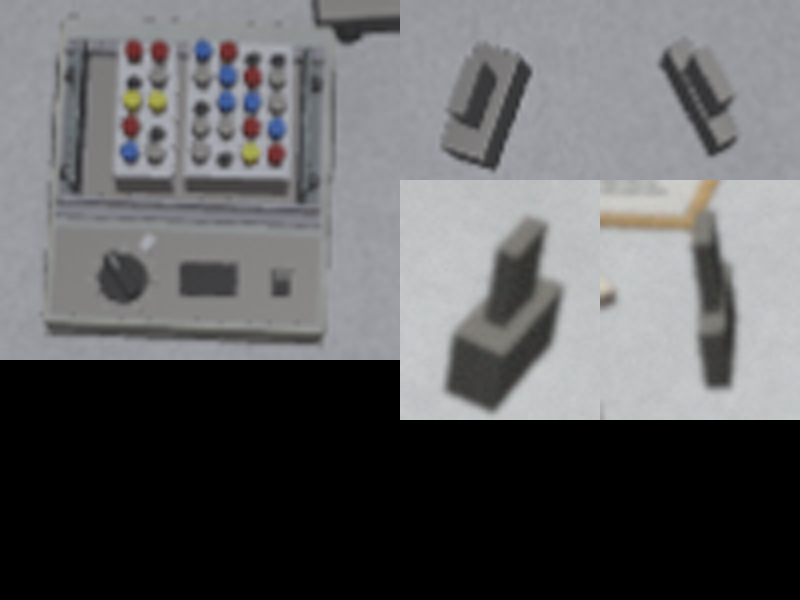

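The crop shows that the right block, top (382,204), is the thin one: narrow top, with the tab nearly as wide as the body. The left one, (211,215), is clearly thick. The narrow rack (two rows) stands to the left, with the wide gap at the +y fence. The dial is at about top (285.5,209) and the index tab at (292,200.5). Next I'll take close wrist views.

Run:
```python
from cell import bot
from h import *
d=pickle.load(open("d0.pkl","rb"))
print(onz(d["top"],[[292,200.5]],.07))
q=down(np.pi/2)
r=bot.get_image("wrist");print(np.round(r["hand_eye"],3).tolist(),r["intrinsics"],r["k1"])
bot.movep([.46,.04,.30],q); w=wrist(bot,"w_dial")
bot.movep([.55,.02,.40],q); w2=wrist(bot,"w_row")
bot.movep([.47,-.28,.34],q); w3=wrist(bot,"w_blk")
C=np.vstack([cv2.resize(np.hstack([w["img"],w2["img"]]),(800,250)),np.hstack([cv2.resize(w3["img"],(400,250)),np.zeros((250,400,3),np.uint8)])])
cv2.imwrite("pics/w3.png",C[:,:,::-1]);print(bot.get_state()["clock"])
```

```text
[[0.50952763 0.02503679]]
[[-0.001, -0.953, -0.304, 0.084], [1.0, -0.001, -0.001, -0.0], [0.0, -0.304, 0.953, -0.144], [0.0, 0.0, 0.0, 1.0]] [[340.23246243   0.         324.39612612]
 [  0.         340.23246243 192.61933272]
 [  0.           0.           1.        ]] 0.015887374713710607
4.2667
```

View pics/w3.png

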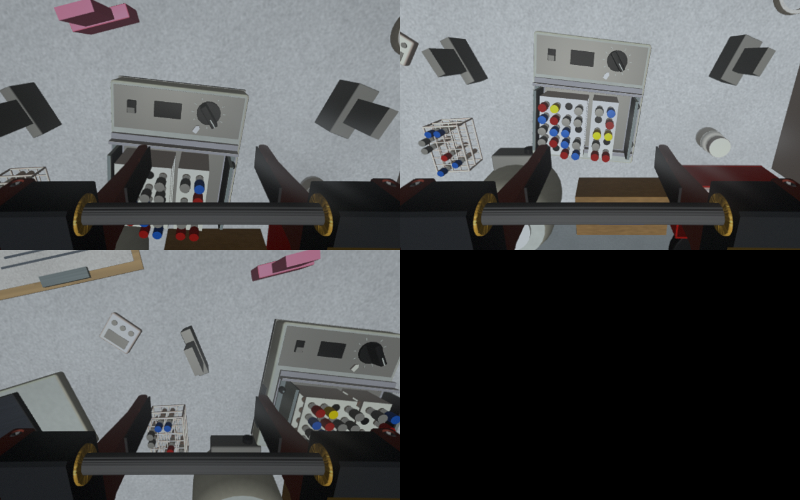

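Wrist views: the dial is at about display (208,113) with the index tab at (196,129), on its lower left. In the row view the gap is on the image-right (+y) side. The thin block is at (195,352). Next is one enlarged composite for exact pixels.

Run:
```python
from h import *
L=lambda n:pickle.load(open(n+".pkl","rb"))["img"][:,:,::-1]
f=lambda im,x,y,w,h,k:cv2.resize(im[y:y+h,x:x+w],(w*k,h*k),interpolation=cv2.INTER_CUBIC)
C=np.zeros((600,800,3),np.uint8)
C[:460,:400]=f(L("w_row"),205,45,200,230,2)
C[:300,400:]=f(L("w_dial"),290,150,80,60,5)
C[300:,400:640]=f(L("w_blk"),275,115,80,100,3)
cv2.imwrite("pics/det.png",C)
```

```text
(no output)
```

View pics/det.png

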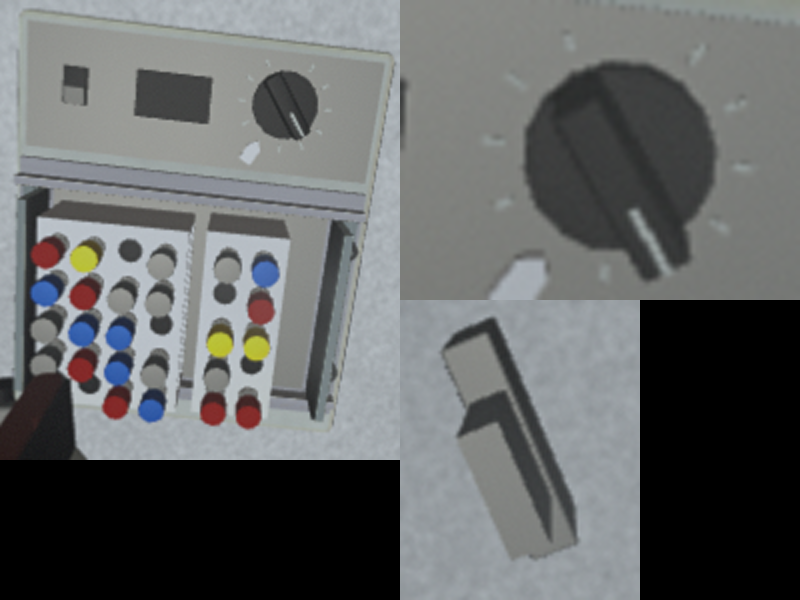

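Run:
```python
from h import *
L=lambda n:pickle.load(open(n+".pkl","rb"))
row,dial,blk=L("w_row"),L("w_dial"),L("w_blk")
rc=lambda p:np.array(p,float)/2+[205,45]
dc=lambda p:(np.array(p,float)-[400,0])/5+[290,150]
bc=lambda p:(np.array(p,float)-[400,300])/3+[275,115]
c=onz(row,rc([[22,12],[392,57]]),.066);v=c[1]-c[0]
print("hous",c,np.linalg.norm(v),yaw:=np.arctan2(-v[0],v[1]))
ex=np.array([np.cos(yaw),np.sin(yaw)]);ey=np.array([-ex[1],ex[0]])
S=c.mean(0)+.175*ex;print("shaker",S)
print("dial pred",S-.134*ex+.055*ey, "meas",onz(dial,dc([[620,155]]),.073))
p=onz(dial,dc([[668,272],[634,210]]),.097);print("ptr",p,np.arctan2(*(p[0]-p[1])[::-1]))
# index tab: bright blob near
im=dial["img"];g=im.min(2).astype(int)
roi=np.zeros_like(g);m=(g>165);m[:195]=0;m[225:]=0;m[:,:300]=0;m[:,330:]=0
n,l,st,ce=cv2.connectedComponentsWithStats(m.astype(np.uint8));k=1+np.argmax(st[1:,4]);print(st[1:],ce[k])
px=np.argwhere(l==k)[:,::-1];w=onz(dial,px,.07);dd=onz(dial,dc([[620,155]]),.073)[0]
mean=w.mean(0);u,s,vt=np.linalg.svd(w-mean);print("idx mean",mean,"axis",np.arctan2(vt[0,1],vt[0,0]),"dir from dial",np.arctan2(*(mean-dd)[::-1]),np.linalg.norm(w-dd,axis=1).min(),np.linalg.norm(w-dd,axis=1).max())
b=onz(blk,bc([[459,436],[492,423],[551,543],[514,558]]),.128);print("tab",b,[np.linalg.norm(b[i]-b[i-1]) for i in range(4)],b.mean(0))
e=b[3]-b[0]+b[2]-b[1];print("blk long ang",np.arctan2(e[1],e[0]))
t=onz(row,rc([[38,218],[193,232],[208,237],[289,238],[195,410],[280,395],[175,405]]),.06+.084)
print("rack pts shaker frame",np.round(np.c_[(t-S)@ex,(t-S)@ey]*1000,1).tolist())
f=onz(row,rc([[352,225],[322,418],[340,240]]),.134)
print("fence",np.round(np.c_[(f-S)@ex,(f-S)@ey]*1000,1).tolist())
```

```text
hous [[ 0.42430373 -0.12034189]
 [ 0.45176892  0.12109348]] 0.24299254287832123 -0.11327099369370093
shaker [ 0.61191487 -0.01940427]
dial pred [0.48499017 0.05038915] meas [[0.48071017 0.05071123]]
ptr [[0.50024786 0.06061219]
 [0.48616819 0.05310773]] 0.4896976780509151
[[309 203   9   9  39]] [313.1025641  207.41025641]
idx mean [0.51362177 0.02660666] axis -0.6692710294901965 dir from dial -0.6321438814280129 0.03366592033281254 0.045894822269976335
tab [[ 0.46401728 -0.31133767]
 [ 0.45933668 -0.29953131]
 [ 0.50408053 -0.27864256]
 [ 0.50990044 -0.29229747]] [np.float64(0.049676893336834796), np.float64(0.012700325255504455), np.float64(0.04937967300195597), np.float64(0.01484344699353077)] [ 0.48433374 -0.29545225]
blk long ang 0.41499740779660144
rack pts shaker frame [[-58.6, -86.9], [-60.5, 5.1], [-58.5, 14.3], [-63.3, 62.6], [56.6, 17.2], [39.8, 70.7], [54.5, 4.0]]
fence [[-73.5, 100.7], [58.2, 102.0], [-63.4, 94.9]]
```

Run:
```python
from h import *
row=pickle.load(open("w_row.pkl","rb"))
rc=lambda p:np.array(p,float)/2+[205,45]
yaw=-.113;ex=np.array([np.cos(yaw),np.sin(yaw)]);ey=np.array([-ex[1],ex[0]])
D=np.array([.483,.0505]);S=D+.134*ex-.055*ey;print("S",S)
t=onz(row,rc([[46,252],[84,258],[160,263],[228,267],[264,272],[248,415],[160,249],[228,253]]),.174)
print(np.round(np.c_[(t-S)@ex,(t-S)@ey]*1000,1).tolist())
for a in(.48+np.pi/2,-.66+np.pi/2):
    y=np.array([np.cos(a),np.sin(a)]);x=np.array([-y[1],y[0]])
    for s in(1,-1):
        for k in(1,-1):
            p=D+s*.089*y+k*.0375*x-S;print(round(a,2),s,k,np.round([p@ex*1000,p@ey*1000],1))
```

```text
S [ 0.60994361 -0.01925902]
[[-44.8, -73.8], [-43.7, -52.6], [-45.6, -10.2], [-47.5, 27.9], [-46.9, 48.3], [42.8, 49.7], [-53.6, -10.9], [-55.6, 27.0]]
2.05 1 1 [-214.8  107.8]
2.05 1 -1 [-152.6  149.8]
2.05 -1 1 [-115.4  -39.8]
2.05 -1 -1 [-53.2   2.2]
0.91 1 1 [-119.7  150.5]
0.91 1 -1 [-55.7 111.5]
0.91 -1 1 [-212.3   -1.5]
0.91 -1 -1 [-148.3  -40.5]
```

Run:
```python
from cell import bot
from h import *
D=[.483,.0505];a0=.485+np.pi/2;a1=-.66+np.pi/2
bot.movep([*D,.24],down(a0)); bot.gripper_to(.4,15)
bot.movel([*D,.15],.15)
print(bot.movel([*D,.096],.05,force_limit=8), bot.get_state()["tcp_pos"])
bot.gripper_to(0,15)
f=lambda s:print(np.round(s["force"],1),np.round(s["wrist_torque"],2),round(s["finger_gap"]*88,1),round(s["gripper_force"],1),s["clock"])
f(bot.get_state())
for a in np.linspace(a0,a1,6)[1:]:
    bot.movep([*D,.096],down(a)); f(bot.get_state())
bot.gripper_to(.4);f(bot.get_state())
bot.movel([*D,.2],.15)
bot.movep([.56,.05,.24],down(np.pi/2)); w=wrist(bot,"w_d2"); bot.gripper_to(.6)
print(bot.get_state()["clock"])
print(onz(w,[[320,100],[320,60]],.07))
cv2.imwrite("pics/d2.png",cv2.resize(w["img"][0:200,220:440,::-1],(660,600),interpolation=cv2.INTER_CUBIC))
```

```text
False [0.48328122 0.05051213 0.09627243]
[-1.2  5.3  2.9] [ 0.88  0.2  -0.  ] 12.4 15.0 8.9833
[-1.3  5.8  3.2] [ 0.99  0.22 -0.06] 12.0 15.0 9.3167
[-1.7  5.   5.4] [ 0.89  0.31 -0.05] 12.0 15.0 9.65
[-1.3  3.7  6.6] [ 0.58  0.35 -0.04] 11.9 15.0 9.9833
[-1.3  1.6  5.8] [ 0.33  0.38 -0.09] 11.5 15.0 10.3167
[-2.8  0.2  6.5] [ 0.04  0.47 -0.05] 12.1 15.0 10.65
[ 0.9 -1.2  0.3] [-0.06 -0.03 -0.  ] 35.1 0.0 11.2167
13.2833
[[0.48800721 0.04568673]
 [0.45501497 0.04593614]]
```

View pics/d2.png

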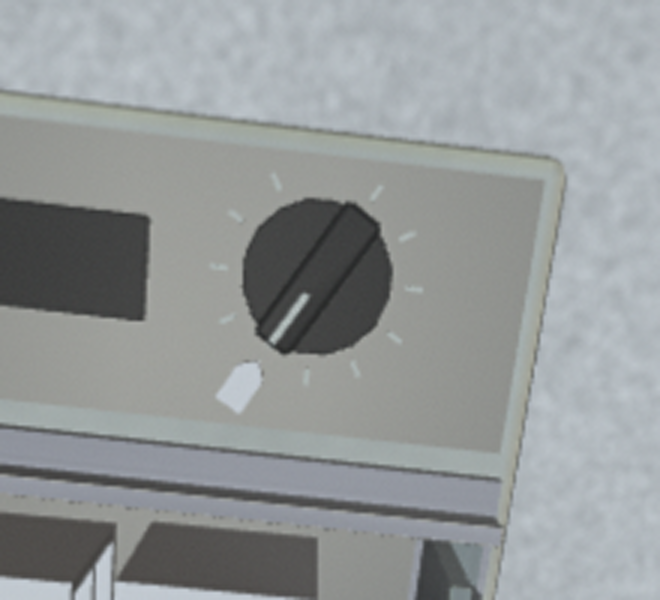

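The dial pointer, (306,294) to (272,344), is now close to the tab's tip at about (258,364). I'll measure the residual.

Run:
```python
from h import *
w=pickle.load(open("w_d2.pkl","rb"));g=w["img"].min(2).astype(int)
def comp(m,x0,x1,y0,y1):
    k=np.zeros_like(g,np.uint8);k[y0:y1,x0:x1]=m[y0:y1,x0:x1]
    n,l,s,c=cv2.connectedComponentsWithStats(k);i=1+np.argmax(s[1:,4]);return np.argwhere(l==i)[:,::-1]
def ax(p,z):
    q=onz(w,p,z);m=q.mean(0);v=np.linalg.svd(q-m)[2][0];v=v*np.sign(v[0]);return m,np.arctan2(v[1],v[0]),q
tab=comp(g>175,285,312,117,142);ptr=comp(g>120,303,330,92,120);sk=comp(g<95,296,356,60,122)
print(len(tab),len(ptr),len(sk))
mt,at,qt=ax(tab,.071);mp,ap,_=ax(ptr,.097)
h=cv2.convexHull(sk.astype(np.int32))[:,0]
q=onz(w,h,.073);A=np.c_[2*q,np.ones(len(q))];s=np.linalg.lstsq(A,(q**2).sum(1),rcond=None)[0];C=s[:2]
print("circle",C,np.sqrt(s[2]+C@C))
ang=lambda v:np.arctan2(v[1],v[0])
for c in(C,np.array([.483,.0505])):
    print("tab axis",at,"tab dir",ang(mt-c),np.linalg.norm(mt-c),"ptr axis",ap,"ptr dir",ang(mp-c),np.linalg.norm(mp-c),np.linalg.norm(qt-c,axis=1).min())
c=onz(w,[[220+305/3,0],[220,0]],.066)
p=onz(w,np.array([[0,92],[555,157]])/3+[220,0],.066);v=p[1]-p[0];print("yaw",np.arctan2(-v[0],v[1]),p)
p=onz(w,np.array([[566,175],[500,525]])/3+[220,0],.066);v=p[1]-p[0];print("yaw",np.arctan2(v[1],v[0]),p)
```

```text
155 102 2005
circle [0.48158766 0.05015555] 0.022034532482199796
tab axis -0.6578344216649514 tab dir -0.6373706466016629 0.03869865240899971 ptr axis 1.2976148942299526 ptr dir -0.579531060757433 0.021564986805105348 0.03050590587664641
tab axis -0.6578344216649514 tab dir -0.66694427371997 0.037785103637908914 ptr axis 1.2976148942299526 ptr dir -0.6310919879115088 0.0205992599604854 0.029594334962516754
yaw -0.1099582483750821 [[ 0.43157491 -0.03844521]
 [ 0.4489716   0.11912843]]
yaw -0.12919664651444823 [[0.45378835 0.1226355 ]
 [0.55786959 0.10911324]]
```

Run:
```python
from h import *
w=pickle.load(open("w_d2.pkl","rb"));g=w["img"].min(2).astype(int)
f=lambda p,z:onz(w,np.array(p,float)/3+[220-.33,-.33],z)
for p in([[306,294],[272,344]],[[348,203],[258,330]],[[380,232],[288,353]]):
    q=f(p,.097);v=q[1]-q[0];print(np.arctan2(v[1],v[0]),q.mean(0))
for th in(130,145,160):
    m=np.zeros_like(g,np.uint8);m[96:117,307:326]=(g>th)[96:117,307:326]
    n,l,s,c=cv2.connectedComponentsWithStats(m,connectivity=8)
    for i in range(1,n):
        if s[i,4]<8: continue
        q=onz(w,np.argwhere(l==i)[:,::-1],.097);mm=q.mean(0);v=np.linalg.svd(q-mm)[2][0];v*=np.sign(v[0])
        C=np.array([.4816,.05016]);print(th,s[i],np.arctan2(v[1],v[0]),mm,np.arctan2(*(mm-C)[::-1]))
```

```text
-0.6205876025065565 [0.49167308 0.04271034]
-0.6447978204771991 [0.47834779 0.04641592]
-0.669203534312187 [0.48503483 0.05472504]
130 [310  98  13  16  44] -0.670237452340935 [0.4911881  0.04282853] -0.6528069523677734
130 [307 114   4   3   9] 1.0765241053120302 [0.4989367  0.03618317] -0.678509400036372
145 [310  98  12  16  39] -0.6603888457240403 [0.49143231 0.04252512] -0.6602524981669509
145 [307 114   4   3   9] 1.0765241053120302 [0.4989367  0.03618317] -0.678509400036372
160 [310  98  12  16  34] -0.6614332706955367 [0.49151865 0.04258925] -0.6519489483734373
```

Pointer about −0.657 rad, index −0.64 to −0.66: aligned within measurement error. On to the block.

Run:
```python
from cell import bot
from h import *
B=[.4843,-.2955];a=.415+np.pi/2
f=lambda s:print(np.round(s["force"],1),np.round(s["wrist_torque"],2),round(s["finger_gap"]*88,1),round(s["gripper_force"],1),np.round(s["tcp_pos"],4),s["clock"])
bot.movep([*B,.26],down(a)); bot.movel([*B,.16],.2)
print(bot.movel([*B,.112],.06,force_limit=8)); f(bot.get_state())
bot.gripper_to(0,40); f(bot.get_state())
bot.movel([*B,.31],.2); f(bot.get_state())
yaw=-.115;ex=np.array([np.cos(yaw),np.sin(yaw)]);ey=np.array([-ex[1],ex[0]]);S=np.array([.609,-.0195])
P=S+.0795*ey
bot.movep([*P,.34],down(yaw+np.pi/2)); f(bot.get_state())
bot.movel([*P,.285],.1)
w=wrist(bot,"w_p");f(bot.get_state())
cv2.imwrite("pics/p.png",cv2.resize(w["img"][120:340,160:480,::-1],(800,550),interpolation=cv2.INTER_CUBIC))
```

```text
False
[-0.1 -0.6 -0.2] [ 0.05 -0.    0.01] 53.0 0.0 [ 0.4845 -0.2957  0.1122] 16.2167
[-0.2  0.4  1. ] [ 0.04  0.09 -0.02] 15.5 40.0 [ 0.4843 -0.2955  0.1121] 16.875
[-0.  -0.  -2.1] [ 0.05  0.04 -0.03] 15.7 40.0 [ 0.4836 -0.295   0.3087] 18.0167
[ 0.4 -0.1 -0.9] [-0.02 -0.01 -0.01] 15.9 40.0 [0.6179 0.0586 0.3395] 19.4333
[-0.1  0.4 -2.3] [-0.02 -0.02  0.02] 15.6 40.0 [0.6187 0.0593 0.2858] 20.1833
```

View pics/p.png

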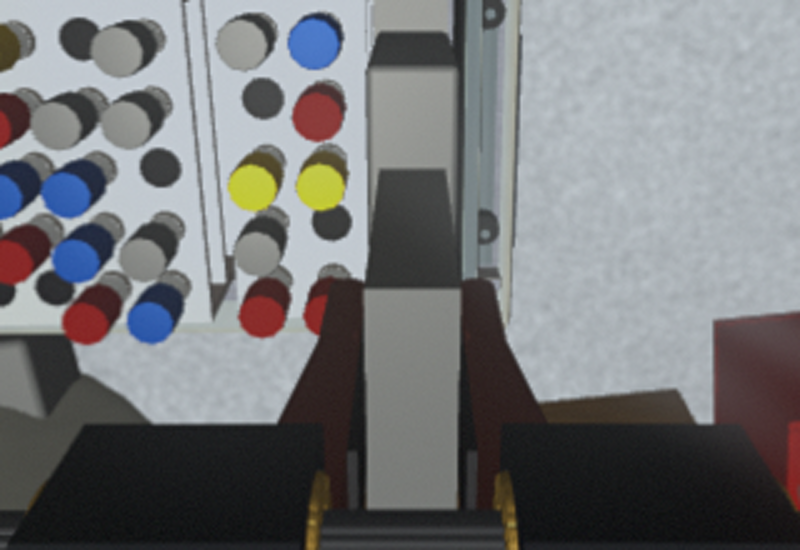

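The block hangs upright between the fingers, with its body top edge at (370–457,68). The gap floor is visible between the narrow rack's edge (x≈371) and the fence (x≈463) at the top of the crop. Checking clearances numerically.

Run:
```python
from h import *
w=pickle.load(open("w_p.pkl","rb"));f=lambda p,z:onz(w,np.array(p,float)/2.5+[159.8,119.8],z)
yaw=-.115;ex=np.array([np.cos(yaw),np.sin(yaw)]);ey=np.array([-ex[1],ex[0]]);S=np.array([.609,-.0195])
g=lambda n,p,z:print(n,np.round(np.c_[(f(p,z)-S)@ex,(f(p,z)-S)@ey]*1000,1).tolist())
g("rack edge",[[373,5],[366,200]],.144)
g("fence in",[[462,5],[466,280]],.134)
g("fence out",[[482,5],[500,280]],.134)
g("narrow left/wide right",[[203,5],[236,280],[183,5],[212,310]],.144)
g("body top",[[369,67],[458,67]],.285-.112+.06)
g("tab",[[378,170],[446,170]],.285-.112+.128-.068)
g("tabtop",[[365,288],[461,288]],.285+.016)
```

```text
rack edge [[-53.6, 66.0], [14.4, 62.4]]
fence in [[-52.5, 95.9], [49.9, 99.1]]
fence out [[-52.5, 102.7], [49.9, 112.0]]
narrow left/wide right [[-53.6, 9.9], [45.2, 14.4], [-53.6, 3.3], [57.3, 4.8]]
body top [[-48.7, 68.8], [-48.7, 89.5]]
tab [[-23.7, 70.6], [-23.7, 87.0]]
tabtop [[-24.1, 71.0], [-24.1, 86.8]]
```

Run:
```python
from cell import bot
from h import *
f=lambda s:print(np.round(s["force"],1),np.round(s["wrist_torque"],2),round(s["finger_gap"]*88,1),np.round(s["tcp_pos"],4),np.round([(s["tcp_pos"][:2]-S)@ex,(s["tcp_pos"][:2]-S)@ey],4),s["clock"])
yaw=-.115;ex=np.array([np.cos(yaw),np.sin(yaw)]);ey=np.array([-ex[1],ex[0]]);S=np.array([.609,-.0195])
P=S+.081*ey
bot.movel([*P,.285],.05)
bot.movel([*P,.235],.08); f(bot.get_state())
print(bot.movel([*P,.190],.02,force_limit=5)); f(bot.get_state())
w=wrist(bot,"w_in")
cv2.imwrite("pics/in.png",cv2.resize(w["img"][120:340,160:480,::-1],(640,440),interpolation=cv2.INTER_CUBIC))
```

```text
[-0.3  1.1 -1.3] [ 0.07  0.01 -0.03] 15.5 [0.6186 0.0609 0.2352] [0.0003 0.081 ] 21.2083
True
[0.3 0.5 4.9] [ 0.   -0.06 -0.  ] 16.1 [0.6184 0.061  0.1961] [0.0001 0.081 ] 22.925
```

View pics/in.png

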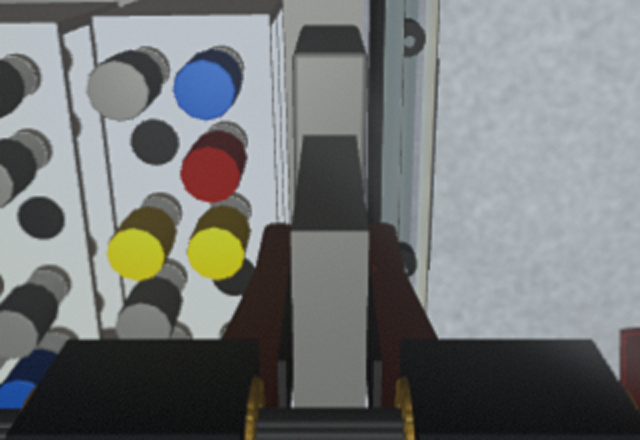

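The block stands on the platform floor in the gap: contact came at TCP z=0.196, as expected. Now I'll press towards the racks.

Run:
```python
from cell import bot
from h import *
yaw=-.115;ex=np.array([np.cos(yaw),np.sin(yaw)]);ey=np.array([-ex[1],ex[0]]);S=np.array([.609,-.0195])
def f():
    s=bot.get_state();F=s["force"];p=s["tcp_pos"]
    print("Fx,Fy,Fz",np.round([F[:2]@ex,F[:2]@ey,F[2]],1),np.round(s["wrist_torque"],2),round(s["finger_gap"]*88,1),np.round([(p[:2]-S)@ex*1e3,(p[:2]-S)@ey*1e3,p[2]*1e3],1),s["clock"])
for y in(.076,.071,.067,.063,.060,.058,.056,.054,.052,.050,.048):
    hit=bot.movel([*(S+y*ey),.1962],.02,force_limit=18); f()
    if hit or (bot.get_state()["force"][:2]@ey)>20: print("hit",y);break
bot.hold(.5);f()
w=wrist(bot,"w_end")
r=bot.get_image("top")["img"][140:230,255:355];r2=bot.get_image("scene")["img"][180:300,230:380]
C=np.hstack([cv2.resize(w["img"][60:340,120:480],(450,350)),np.vstack([cv2.resize(r2,(350,280)),np.zeros((70,350,3),np.uint8)])])
cv2.imwrite("pics/end.png",C[:,:,::-1])
```

```text
Fx,Fy,Fz [-0.1  0.3  2.5] [ 0.08 -0.06 -0.01] 15.6 [ -0.   75.8 196.2] 23.3833
Fx,Fy,Fz [-0.3  2.7  0.9] [ 0.55 -0.2   0.04] 15.8 [  0.   71.  196.1] 23.7833
Fx,Fy,Fz [-0.8  2.2  1.2] [ 0.45 -0.14  0.09] 16.0 [ -0.   66.7 196.2] 24.1333
Fx,Fy,Fz [ 0.8  4.1 -0.2] [ 0.88 -0.28  0.18] 16.0 [  0.   63.1 196.2] 24.4833
Fx,Fy,Fz [0.7 3.7 1.1] [ 0.96 -0.28  0.08] 15.8 [-1.000e-01  6.010e+01  1.962e+02] 24.7833
Fx,Fy,Fz [-0.1  4.5  0.7] [ 0.99 -0.27  0.06] 15.9 [-1.000e-01  5.800e+01  1.962e+02] 25.0333
Fx,Fy,Fz [-0.   6.   0.6] [ 1.49 -0.29  0.18] 16.4 [ -0.2  56.7 196.2] 25.2833
Fx,Fy,Fz [-1.5 11.3  1. ] [ 2.51 -0.26  0.27] 15.9 [ -0.6  56.4 196.2] 25.5333
Fx,Fy,Fz [-1.5 16.7  1.4] [ 3.59 -0.31  0.3 ] 15.8 [ -0.7  56.  196.3] 25.7833
Fx,Fy,Fz [-1.8 20.3  1.9] [ 4.6  -0.32  0.2 ] 16.0 [ -0.7  55.7 196.3] 26.0333
hit 0.05
Fx,Fy,Fz [-1.  20.8  1.9] [ 4.58 -0.34  0.24] 16.0 [ -0.8  55.7 196.3] 26.5333
```

View pics/end.png

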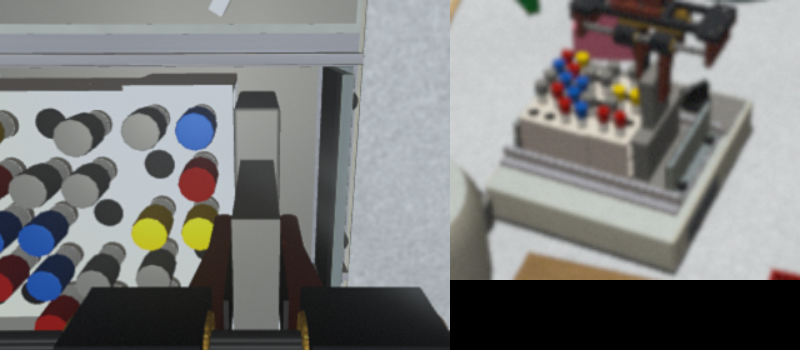

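The block touches the narrow rack, the two racks are closed up with no gap, and the push met a stiff stop at y≈56 mm. That is the position expected with the row shut against the far fence. The force is steady at about 20 N, so I'm handing in.

```bash
python3 -c "
from cell import bot
print(bot.close_job())"
```

```text
the job is handed in; nothing more can be done
None
```

I turned the dial to the index marker (aligned to within about 0.02 rad in the camera view) and lowered the thin block into the left-hand gap. The arm is still gripping the block and pressing the row closed against the far fence at about 20 N; the job is handed in, at about 27 s on the robot's clock.

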